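Release the ratchet quick clamp and push the finished block out

ROBOT

A 6-joint arm with a two-finger parallel gripper is mounted at the origin on the work surface; the furniture and walls round the work are solid. World frame = base frame: x ahead of the robot, y to its left, z up, the work surface at z = 0. Lengths are in mm, angles in rad, forces in N, time in s.
With the tool pointing down it reaches from about 300 to 875 mm from the base axis. Payload 4.2 kg.
Tool frame: the origin (TCP) lies where the fingers leave the gripper's body, on its centre line; the fingertips stand 73 mm ahead of it and the grasp point (between the pads) lies 54 mm ahead of it; z points along the fingers, y is the line along which they close (so a half turn about z gives the same grasp; the last joint's range is limited). The gripper opens to 85 mm and grips with 20 to 120 N. Pads are 22 mm wide; open, the fingers measure 114 mm over their backs; the gripper's body (76 mm by 85 mm) begins 54 mm behind the grasp point. The pads swing forward as they close: fully open they stand 13 mm farther back than shut.
Start: joints at [-1.328, 0.32, 1.565, -0, 1.257, -0.02], TCP at [149.377, -555.266, 303.938] pointing down, gripper open.
Joint ranges: [-3.11, 3.11], [-0.84, 2.01], [0.21, 2.61], [-1.34, 4.49], [0.05, 2.63], [-2.56, 2.56]. Speed limits (rad/s): [2.57, 2.57, 3.14, 3.14, 3.14, 3.14].

INTERFACE

Orientations are given as a unit quaternion [w, x, y, z].
In Python, from bench import ctrl gives the robot as it stands.
- The arm moves only by the tool send_rows, never from a script. Its argument "deltas" is a list of rows, each an object with "translation": the shift along the tool's x, y, z in mm, a list of three; "twist": the turn about the tool's z in rad; "gripper": the finger opening in mm, from 0 to 85.4. In form: [{"translation": [x, y, z], "twist": twist, "gripper": gripper}, ...]. A call has 1 to 20 rows; each row shifts and turns the commanded pose from where the row before left it, along the tool's axes as they then stand; what a row does not reach is not made up. A row lasts 1/10 s, in which the tool goes at most 50 mm and 8.59 degrees, less where a joint would pass 70% of its speed; a pose out of reach is approached as far as the arm can. A call with a gripper value outside its range is refused whole. The fingers move at their own pace and stop on an object; "force" is the grip in N (left out, the last holds). Time passes only in rows, so rows that do not move let the fingers close. It gives the time, the measured TCP pose, the force, the opening and the grip force at its end, in the units of the state.
- ctrl.sense(): the state, without advancing time (a new reading comes with each control period).
- ctrl.snapshot(name): name is "side" or "top" or "wrist"; returns the picture (480x640x3 uint8, blue, green, red); there is no depth.
- ctrl.calibration(name): a dict with "fx", "fy", "cx", "cy" (pixels), "R" (3x3) and "t" (3): a world point X has camera coordinates R X + t; the wrist camera has in their place "mount" (4x4, takes a point from camera to tool coordinates, whose origin is the TCP and whose axes are the flange's). Camera axes: x right, y down, z forward; pixel columns grow to the right and rows downward; lengths in mm; the calibration is good to about 2 mm. A picture is of the moment at which its call begins: read the wrist's pose just before it. calibration takes no time and is no camera call.
- ctrl.job_done(): hands the job in; it is judged then, once.
The state is a dict: "t": time; "joint_positions": joint angles; "dq": joint speeds; "effort": joint torques, N m; "eef_pos": TCP position; "tcp_rot": TCP orientation; "force": force on the tool from outside, world axes, zero at the start; "wrist_torque": the same for the moment, N m; "gripper_width": finger opening in mm; "gripper_force": force on a finger pad.
Only numpy, scipy, OpenCV 4.12 (cv2) and the standard library are available. Lean on these libraries where they do the work, as an engineer would, in place of code of your own. Each camera call takes 0.05 s, during which the arm holds its last target. There are 200 camera calls.

TASK

The drilled steel block held in the blue quick clamp is finished. Press the clamp's red release lever down and, keeping it down, push the sliding jaw back along its bar as far as it goes; then push the block with the fingertips out from between the jaws and across the board until it rests against the raised wooden rail at the back. Pick nothing up, and leave the other things on the table alone.

Things in the scene. Friction and masses are not known exactly. Their poses are not given: they have to be found in the camera images.
- clamp_board: The clamp's plywood board, 168 x 280 x 20 mm, fixed to the table. Origin: middle of its underside, at table height. x points to the back rail (away from the robot), y along the clamp's bar from the sliding jaw to the fixed jaw, z up. 'Board' positions below are in this frame, in mm. The steel bar lies flush in the board at board x = -42; its right part is a saw-tooth rack, 7 mm pitch.
- fixed_jaw (a point): Middle of the fixed blue jaw's upright steel face (board -42, 95), against which the block is clamped. This jaw spans board x -67 to -17, y 95 to 125, top 50 mm above the table.
- back_rail (a point): Point on the front face of the raised wooden rail, straight behind the clamped block (board 68, 69.5), 32.5 mm above the table. The rail runs along the whole back edge of the board, its top 42 mm above the table.
- sliding_jaw (a joint): Travel (m) of the blue sliding jaw along the bar: 0 as clamped, 0.070 fully back against the bar's small blue end stop; it grows towards board -y. It slides back at 2 to 3 N only while the release lever is down; otherwise a pawl on the lever catches in the rack. Its sprung rubber face presses the block with 6 N, so it may start back by some mm when released.
- thumb_stop (a point): On the sliding jaw and moving with it: the upright blue face right behind the red pad, facing the fixed jaw (board +y); pushing it towards board -y slides the jaw back. It is 42 mm wide (board x) and rises to 74 mm above the table; this point is in its middle, 66 mm above the table. It is board y = -3 as clamped.
- release_lever (a joint): Angle (rad) of the red release lever: 0 at rest (sprung up), 0.26 fully down at its stop. From about 0.17 on the pawl is clear of the rack; let go, it springs up and catches again. It takes about 2 N to start and up to 8 N fully down, depending on where the pad is pressed.
- release_pad (a point): Middle of the top of the lever's red thumb pad, 34 mm (board x) by 32 mm (board y), just in front of the thumb stop. At rest it is about 61 mm above the table and slopes: 58 mm at the thumb stop, 64 mm at its front edge. Pressed by 0.20 rad it is level, its top 54 mm above the table, and 6 mm nearer the block. It moves with the jaw.
- work_block: The finished grey steel block in the jaws, with drilled holes, 76 x 51 x 25 mm, 0.5 to 0.8 kg, flat on the board (top 45 mm above the table). Pushing it takes 5 to 12 N. Origin: middle of its underside. Its own y is its 76 mm length and lies along the board's x; it stands 5 to 21 mm out of the jaws towards the robot. Against the rail its origin is at board x = 30.
- next_block: An equal steel block that waits, loose, on the table at the right; origin in the middle of its underside. Leave alone.
- oiler: Cream oil bottle, 43 mm across, 142 mm tall, loose at the right; origin in the middle of its underside. Leave alone.
- wrench_key: Black hex key, 39 x 108 x 8 mm, lying loose at the left. Leave alone.

How it is judged (in metres and radians):
On the way, in this order (a step that is already met when the one before it is completed fails the run):
1. the release lever is pressed until the pawl is clear of the rack (value of joint release_lever above 0.16 rad), for 0.1 s.
2. the sliding jaw is pushed back to the end of its bar (within 10 mm) (value of joint sliding_jaw above 0.06 m), for 0.2 s.
3. the block is pushed out to the back rail (within 9 mm) (x of work_block in the frame of clamp_board above 0.021 m), for 0.1 s.
At the end, for the whole second after the job is handed in: The sliding jaw is within 10 mm of its rearmost position with the lever let go; the finished block lies flat on the board, clear of the jaws, at rest, its centre within 9 mm of where it is when its end rests against the back rail (value of joint sliding_jaw above 0.06 m and x of work_block in the frame of clamp_board above 0.021 m and y of work_block in the frame of clamp_board between -0.1 and 0.14 m and z of work_block in the frame of clamp_board between 0.016 and 0.024 m and angle between work_block's own z axis and vertical below 0.1 rad and value of joint release_lever below 0.24 rad and linear speed of work_block below 0.02 m/s); the robot touches nothing.
It fails at once if the block is lifted or tipped (height (world z) of work_block above 0.032 m or angle between work_block's own z axis and vertical above 0.35 rad).
It fails at once if another loose thing is moved by more than 25 mm (distance of any of next_block, oiler, wrench_key from where it was at the start of the episode above 0.025 m).
It also fails if it takes over 51 s, if anything falls off the work surface, if the arm or the gripper's body presses on something with over 40 N, if the wrist force passes 120 N, or if a joint passes its speed limit or range.

## Working session

There is one attempt and no reset: what is moved stays moved. The work goes in short steps, Python scripts to look and compute and a tool call to move; the robot and the scene stay as the last step left them, time stands still between calls to the robot, and variables do not carry over. Pictures are saved under pics/ and viewed, at most 10 in all, crops included, and the job is handed in when it is done.

Besides the shell and the picture viewer there is one more tool, called as name(argument=value, ...), one argument or row to a line, values as JSON. send_rows: Moves the arm, as the interface text tells. Its arguments: {"type":"object","properties":{"deltas":{"type":"array","items":{"type":"object","properties":{"translation":{"type":"array","items":{"type":"number"}},"twist":{"type":"number"},"gripper":{"type":"number"}}}},"force":{"type":"number"}},"required":["deltas"]}

```bash
ls; mkdir -p pics
python3 - <<'E'
from bench import ctrl
import cv2
for n in("top","side"):
    cv2.imwrite(f"pics/{n}0.png",ctrl.snapshot(n))
    c=ctrl.calibration(n);print(n,c)
print(ctrl.sense()); print(ctrl.calibration("wrist"))
E
```

```text
pics
top {'fx': 592.756511445408, 'fy': 592.756511445408, 'cx': 313.8157155914353, 'cy': 243.66160931111415, 'R': array([[ 0.00928864, -0.99973524, -0.02105179],
       [-0.98593662, -0.00564334, -0.16702435],
       [ 0.16686132,  0.02230716, -0.985728  ]]), 't': array([ -41.0578469 ,  576.28959721, 1057.75224169])}
side {'fx': 485.86494623258136, 'fy': 485.86494623258136, 'cx': 317.50414894547896, 'cy': 237.27552145230084, 'R': array([[ 0.98900257, -0.14704268,  0.01588607],
       [-0.04747774, -0.41737606, -0.90749275],
       [ 0.14007063,  0.89675843, -0.41976725]]), 't': array([-599.42465966,   85.10173762, 1121.28268639])}
{'t': 0.1, 'joint_positions': array([-1.32803623e+00,  3.20223281e-01,  1.56555229e+00,  8.23881634e-06,
        1.25740659e+00, -1.99971848e-02]), 'dq': array([-0.00027502, -0.00326522, -0.00372848, -0.00056267,  0.00043794,
       -0.0016677 ]), 'effort': array([-1.93781607e-04, -4.16409159e+01, -2.34704286e+01, -3.92233471e-05,
        4.85550379e-03, -1.62040749e-05]), 'eef_pos': array([ 149.28214609, -554.96087517,  303.17077924]), 'tcp_rot': array([-7.90266905e-04,  9.91382086e-01,  1.30999725e-01, -8.44447013e-05]), 'force': array([-0.25351437,  0.33490217,  0.5254977 ]), 'wrist_torque': array([-0.00762103, -0.01308443,  0.00312271]), 'gripper_force': 0.0, 'gripper_width': 85.32358213519562}
{'fx': 374.9177147165391, 'fy': 374.9177147165391, 'cx': 320.008508940485, 'cy': 239.48791337295035, 'mount': array([[ 1.01134368e-04, -9.44406101e-01, -3.28781243e-01,
         8.51208356e+01],
       [ 9.99999600e-01, -1.96503818e-04,  8.72050147e-04,
        -9.22440364e-01],
       [-8.88176249e-04, -3.28781200e-01,  9.44405704e-01,
        -7.11721780e+01],
       [ 0.00000000e+00,  0.00000000e+00,  0.00000000e+00,
         1.00000000e+00]])}
```

View pics/top0.png

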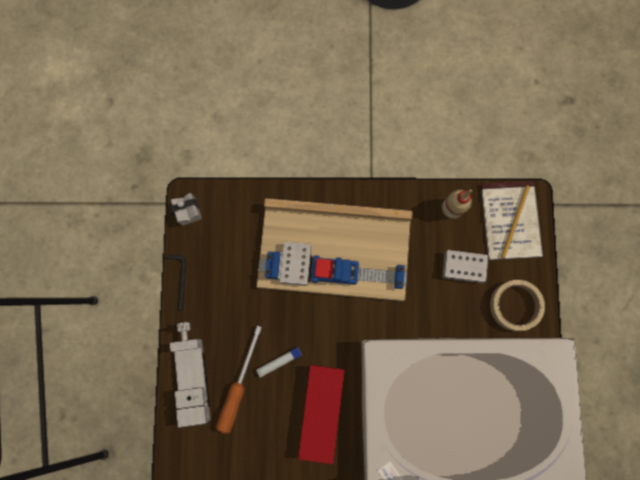

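View pics/side0.png

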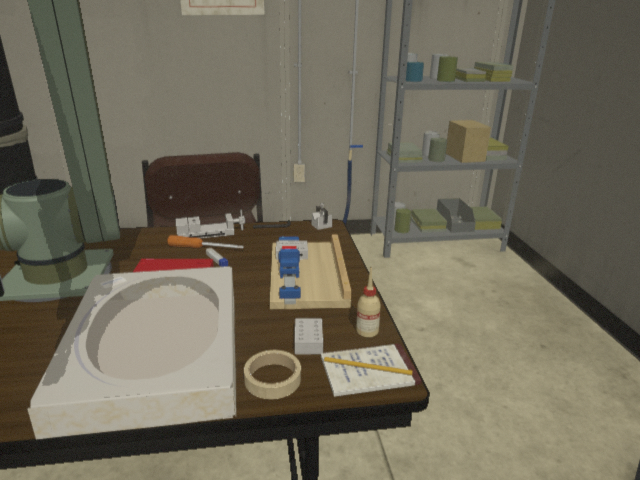

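The top view shows the board at px (257–411, 200–299), fixed jaw at (272,265), block at (295,263), red pad at (323,268), thumb stop at (345,270) and end stop at (400,276). The side view agrees. Next I zoom in to measure.

```bash
cat > h.py <<'E'
import numpy as np,cv2
from bench import ctrl
def ray(n,u,v,z):
    c=ctrl.calibration(n);R=np.array(c["R"]);t=np.array(c["t"])
    d=R.T@np.array([(u-c["cx"])/c["fx"],(v-c["cy"])/c["fy"],1]);o=-R.T@t
    return o+d*(z-o[2])/d[2]
def proj(n,X):
    c=ctrl.calibration(n);p=c["R"]@np.array(X)+c["t"]
    return c["fx"]*p[0]/p[2]+c["cx"],c["fy"]*p[1]/p[2]+c["cy"]
E
python3 - <<'E'
from h import *
a=cv2.imread("pics/top0.png")
cv2.imwrite("pics/top0c.png",cv2.resize(a[190:310,250:420],None,fx=4.7,fy=4.7,interpolation=cv2.INTER_CUBIC))
for n,u,v,z in [("FL",257,289,20),("FR",405.5,299,20),("BLr",265,199.5,42),("BRr",411.5,211,42)]: print(n,ray("top",u,v,z).round(1))
h=cv2.cvtColor(a,cv2.COLOR_BGR2HSV)
m=((h[...,0]<8)|(h[...,0]>172))&(h[...,1]>170)&(h[...,2]>90);m[:,:300]=0;m[:240]=0;m[300:]=0;m[:,370:]=0
print(cv2.minAreaRect(np.argwhere(m)[:,::-1].astype(np.float32)))
E
```

```text
FL [493.7  70.7  20. ]
FR [ 476.9 -209.2   20. ]
BLr [662.3  57.1  42. ]
BRr [ 641.2 -220.4   42. ]
((323.5, 268.0), (16.11960220336914, 17.612157821655273), 5.710593223571777)
```

View pics/top0c.png

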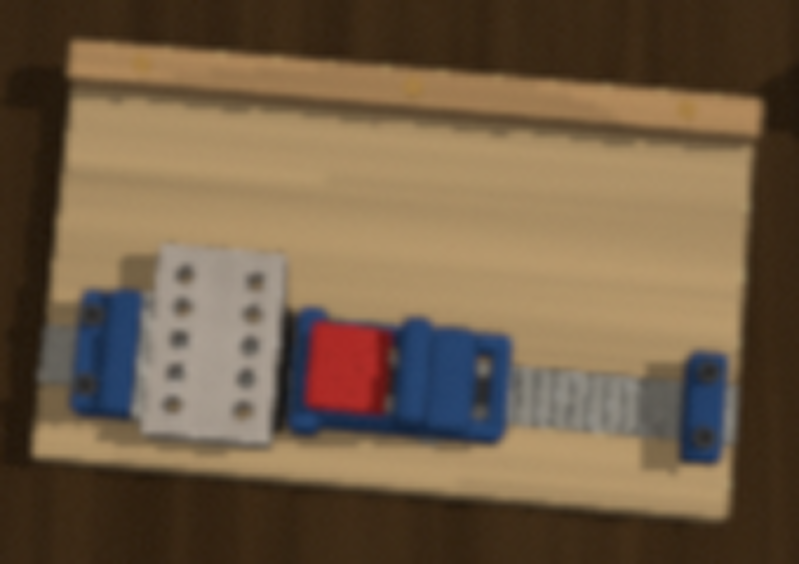

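The crop shows the block's top corners at about (284,242), (311,244), (307,285) and (280,282), the pad centred at (323.5,268), and a straight, visible rail. The board corners give 280 x 169 mm, which matches the stated size.

```bash
cat >> h.py <<'E'
C=np.array([568.5,-75.5]);yaw=-0.068
ex=np.array([np.cos(yaw),np.sin(yaw)]);ey=np.array([-ex[1],ex[0]])
def w2b(p): d=np.array(p[:2])-C; return np.array([d@ex,d@ey]).round(1)
def b2w(x,y): return (C+x*ex+y*ey).round(1)
def delta(x,y,ztip,tip=73):
    """tool-frame shift taking the tip to board x,y and height"""
    from scipy.spatial.transform import Rotation as Ro
    s=ctrl.sense();q=s["tcp_rot"];R=Ro.from_quat(q[[1,2,3,0]]).as_matrix()
    tgt=np.array([*b2w(x,y),ztip+tip]);tx=R[:,0]
    print("pos",s["eef_pos"].round(1),"board",w2b(s["eef_pos"]),"tip z",round(s["eef_pos"][2]-tip,1),"yaw err",round(np.arctan2(tx[1],tx[0])-yaw,4),"F",s["force"].round(1),"w",round(s["gripper_width"],1),"t",s["t"])
    print("delta tool",(R.T@(tgt-s["eef_pos"])).round(1))
E
python3 - <<'E'
from h import *
k=lambda u,v:(250+(u+.5)/4.7-.5,190+(v+.5)/4.7-.5)
for n,u,v,z in [("blk BL",160,243,45),("blk BR",288,252,45),("blk FR",270,446,45),("blk FL",142,432,45),("jaw BL",82,291,50),("jaw FL",72,412,50),("pad",348,368,61),("pad L",309,368,64),("stop top B",418,318,74),("stop top F",408,434,74),("rail frontL",68,80,42),("rail frontR",762,135,42)]:
    print(n,w2b(ray("top",*k(u,v),z)))
print("pad side proj",proj("side",[*b2w(-42,13),61]),"pad top",proj("top",[*b2w(-42,13),61]))
b=cv2.imread("pics/side0.png");h=cv2.cvtColor(b,cv2.COLOR_BGR2HSV)
m=((h[...,0]<8)|(h[...,0]>172))&(h[...,1]>150);m[:,:270]=0;m[:,310:]=0;m[:235]=0;m[260:]=0
p=np.argwhere(m);print(p.min(0),p.max(0),p.mean(0))
delta(-42,13,110)
E
```

```text
blk BL [ 6.2 96.1]
blk BR [ 6.4 44.9]
blk FR [-71.4  45.9]
blk FL [-69.6  96.7]
jaw BL [-16.1 124.8]
jaw FL [-64.3 124.4]
pad [-40.3  17.4]
pad L [-41.8  32.4]
stop top B [-20.5  -8.3]
stop top F [-65.6  -7.6]
rail frontL [ 70.6 139.2]
rail frontR [  68.3 -140.7]
pad side proj (np.float64(287.9096531520042), np.float64(250.16957170399607)) pad top (np.float64(325.97464771648237), np.float64(269.0031421972269))
[246 282] [248 295] [246.75   288.8125]
pos [ 149.3 -555.   303.2] board [-385.7 -506.8] tip z 230.2 yaw err 0.3308 F [-0.3  0.3  0.5] w 85.3 t 0.1
delta tool [ 493.9 -379.8  120.8]
```

```bash
sed -i 's/568.5,-75.5/570.1,-74.6/' h.py; python3 -c "
from h import *
delta(-42,13,110)"
```

```text
pos [ 149.3 -555.   303.2] board [-387.2 -507.8] tip z 230.2 yaw err 0.3308 F [-0.3  0.3  0.5] w 85.3 t 0.1
delta tool [ 495.7 -380.3  120.8]
```

send_rows(
  deltas=[
    {"translation": [31,-24,0],"twist": 0,"gripper": 0},
    {"translation": [31,-24,0],"twist": 0,"gripper": 0},
    {"translation": [31,-24,0],"twist": 0,"gripper": 0},
    {"translation": [31,-24,0],"twist": 0,"gripper": 0},
    {"translation": [31,-24,0],"twist": 0,"gripper": 0},
    {"translation": [31,-24,0],"twist": 0,"gripper": 0},
    {"translation": [31,-24,0],"twist": 0,"gripper": 0},
    {"translation": [31,-24,0],"twist": 0,"gripper": 0},
    {"translation": [31,-24,0],"twist": 0,"gripper": 0},
    {"translation": [31,-24,0],"twist": 0,"gripper": 0},
    {"translation": [31,-24,0],"twist": 0,"gripper": 0},
    {"translation": [31,-24,0],"twist": 0,"gripper": 0},
    {"translation": [31,-24,0],"twist": 0,"gripper": 0},
    {"translation": [31,-24,0],"twist": 0,"gripper": 0},
    {"translation": [31,-24,0],"twist": 0,"gripper": 0},
    {"translation": [31,-24,0],"twist": 0,"gripper": 0},
    {"translation": [0,0,20],"twist": 0.11,"gripper": 0},
    {"translation": [0,0,20],"twist": 0.11,"gripper": 0},
    {"translation": [0,0,20],"twist": 0.11,"gripper": 0},
    {"translation": [0,0,0],"twist": 0,"gripper": 0},
  ],
)

```text
t: 2.1
eef_pos: [527.0, -55.2, 241.0]
tcp_rot: [-0.0, 0.999, -0.033, -0.003]
force: [-0.8, 0.4, -0.6]
gripper_width: 0.4
gripper_force: 0.0
```

```bash
python3 -c "
from h import *
delta(-42,14,75)
cv2.imwrite('pics/side1.png',ctrl.snapshot('side')[180:320,240:400].repeat(4,0).repeat(4,1))"
```

```text
pos [527.  -55.2 241. ] board [-44.3  16.4] tip z 168.0 yaw err 0.0013 F [-0.8  0.4 -0.6] w 0.4 t 2.1
delta tool [ 2.9  2.4 93. ]
```

send_rows(
  deltas=[
    {"translation": [3,1,0],"twist": 0,"gripper": 0},
    {"translation": [0,0,30],"twist": 0,"gripper": 0},
    {"translation": [0,0,30],"twist": 0,"gripper": 0},
    {"translation": [0,0,25],"twist": 0,"gripper": 0},
    {"translation": [0,0,10],"twist": 0,"gripper": 0},
    {"translation": [0,0,0],"twist": 0,"gripper": 0},
    {"translation": [0,0,0],"twist": 0,"gripper": 0},
  ],
)

```text
t: 2.85
eef_pos: [532.6, -57.0, 150.3]
tcp_rot: [0.0, 0.999, -0.033, 0.001]
force: [0.0, 0.2, -0.0]
gripper_width: -0.1
gripper_force: 0.0
```

```bash
python3 -c "
from h import *
delta(-42,15,65)
cv2.imwrite('pics/side1.png',cv2.resize(ctrl.snapshot('side')[180:320,240:400],None,fx=4,fy=4,interpolation=2))"
```

```text
pos [532.6 -57.  150.3] board [-38.6  15. ] tip z 77.3 yaw err 0.0011 F [ 0.   0.2 -0. ] w -0.1 t 2.85
delta tool [-3.4  0.  12.3]
```

View pics/side1.png

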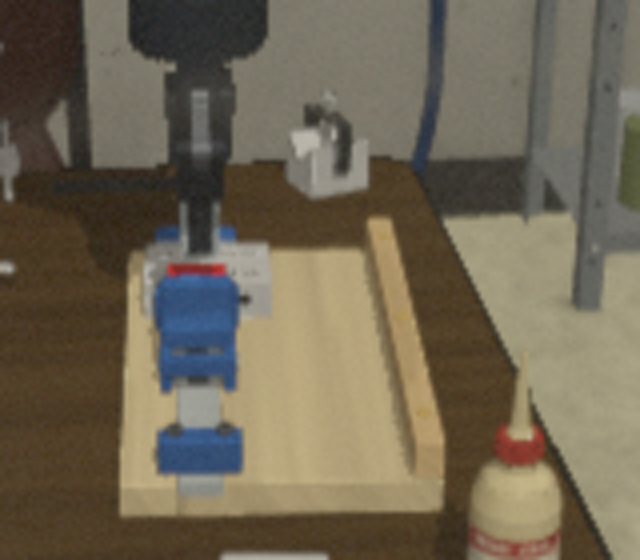

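The side view shows the closed fingertips (crop px ~203,245) centred over the red pad (197,270). I'll press down now.

send_rows(
  deltas=[
    {"translation": [-2,0,4],"twist": 0,"gripper": 0},
    {"translation": [0,0,4],"twist": 0,"gripper": 0},
    {"translation": [0,0,4],"twist": 0,"gripper": 0},
    {"translation": [0,0,3],"twist": 0,"gripper": 0},
    {"translation": [0,0,2],"twist": 0,"gripper": 0},
    {"translation": [0,0,2],"twist": 0,"gripper": 0},
    {"translation": [0,0,0],"twist": 0,"gripper": 0},
    {"translation": [0,0,0],"twist": 0,"gripper": 0},
  ],
)

```text
t: 3.7
eef_pos: [530.1, -55.6, 130.8]
tcp_rot: [-0.001, 0.999, -0.034, 0.001]
force: [-1.0, 5.3, 7.7]
gripper_width: -0.1
gripper_force: 3.5
```

send_rows(
  deltas=[
    {"translation": [0,0,2],"twist": 0,"gripper": 0},
    {"translation": [0,0,2],"twist": 0,"gripper": 0},
    {"translation": [0,0,0],"twist": 0,"gripper": 0},
    {"translation": [0,0,0],"twist": 0,"gripper": 0},
  ],
)

```text
t: 4.1
eef_pos: [530.2, -56.5, 126.5]
tcp_rot: [-0.0, 0.999, -0.034, 0.001]
force: [0.6, 1.9, 5.6]
gripper_width: -0.2
gripper_force: 2.6
```

```bash
python3 -c "
from h import *
delta(-42,15,53)"
```

```text
pos [530.2 -56.5 126.5] board [-41.   15.3] tip z 53.5 yaw err 0.0007 F [0.6 1.9 5.6] w -0.2 t 4.1
delta tool [-1.   0.3  0.5]
```

send_rows(
  deltas=[
    {"translation": [0,0,1.5],"twist": 0,"gripper": 0},
    {"translation": [0,0,0],"twist": 0,"gripper": 0},
    {"translation": [0,0,0],"twist": 0,"gripper": 0},
    {"translation": [0,3,0],"twist": 0,"gripper": 0},
    {"translation": [0,4,0],"twist": 0,"gripper": 0},
    {"translation": [0,4,0],"twist": 0,"gripper": 0},
    {"translation": [0,4,0],"twist": 0,"gripper": 0},
    {"translation": [0,4,0],"twist": 0,"gripper": 0},
  ],
)

```text
t: 4.9
eef_pos: [528.7, -75.7, 125.0]
tcp_rot: [-0.0, 0.999, -0.034, 0.001]
force: [-0.1, 2.0, 7.1]
gripper_width: -0.0
gripper_force: 3.1
```

send_rows(
  deltas=[
    {"translation": [0,5,0],"twist": 0,"gripper": 0},
    {"translation": [0,5,0],"twist": 0,"gripper": 0},
    {"translation": [0,5,0],"twist": 0,"gripper": 0},
    {"translation": [0,5,0],"twist": 0,"gripper": 0},
    {"translation": [0,5,0],"twist": 0,"gripper": 0},
    {"translation": [0,5,0],"twist": 0,"gripper": 0},
    {"translation": [0,5,0],"twist": 0,"gripper": 0},
    {"translation": [0,5,0],"twist": 0,"gripper": 0},
    {"translation": [0,5,0],"twist": 0,"gripper": 0},
    {"translation": [0,3,0],"twist": 0,"gripper": 0},
    {"translation": [0,0,0],"twist": 0,"gripper": 0},
  ],
)

```text
t: 6.0
eef_pos: [525.2, -121.8, 125.8]
tcp_rot: [-0.002, 0.999, -0.035, 0.0]
force: [-1.6, 10.1, 13.6]
gripper_width: -0.0
gripper_force: 6.8
```

```bash
python3 -c "
from h import *
delta(-42,-58,53)"
```

```text
pos [ 525.2 -121.8  125.8] board [-41.6 -50.1] tip z 52.8 yaw err -0.0018 F [-1.6 10.1 13.6] w -0.0 t 6.0
delta tool [-0.3  7.9 -0.2]
```

```bash
python3 -c "
from h import *
cv2.imwrite('pics/side2.png',cv2.resize(ctrl.snapshot('side')[200:310,250:370],None,fx=5,fy=5,interpolation=2))
delta(-42,-58,53)"
```

```text
pos [ 525.2 -121.7  125.8] board [-41.6 -50.1] tip z 52.8 yaw err -0.0014 F [-1.5  9.3 13.9] w -0.5 t 6.05
delta tool [-0.3  7.9 -0.2]
```

View pics/side2.png

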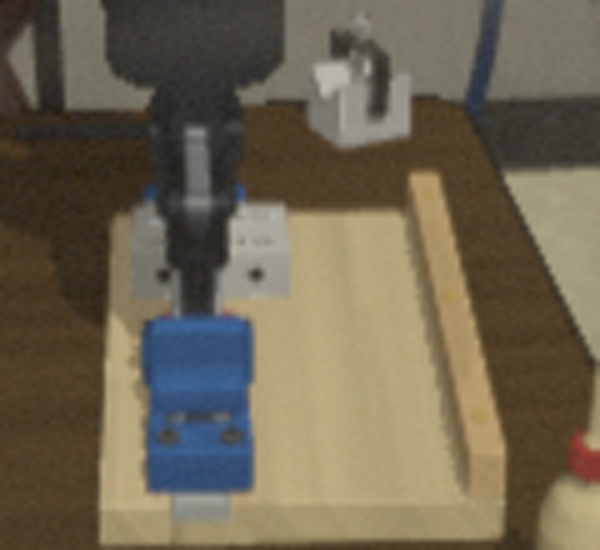

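The side view shows the sliding jaw up against the end stop, with no bar visible between them, and the push force has risen to about 10 N. One firm push to hold it there, then lift off.

send_rows(
  deltas=[
    {"translation": [0,2,0],"twist": 0,"gripper": 0},
    {"translation": [0,0,0],"twist": 0,"gripper": 0},
    {"translation": [0,0,0],"twist": 0,"gripper": 0},
    {"translation": [0,0,0],"twist": 0,"gripper": 0},
    {"translation": [0,-3,-5],"twist": 0,"gripper": 0},
    {"translation": [0,0,-15],"twist": 0,"gripper": 0},
    {"translation": [0,0,-25],"twist": 0,"gripper": 0},
    {"translation": [0,0,-25],"twist": 0,"gripper": 0},
    {"translation": [0,0,0],"twist": 0,"gripper": 22},
    {"translation": [0,0,0],"twist": 0,"gripper": 22},
  ],
)

```text
t: 7.05
eef_pos: [524.9, -122.6, 194.2]
tcp_rot: [0.0, 0.999, -0.034, 0.0]
force: [-0.3, -0.5, -0.9]
gripper_width: 21.9
gripper_force: 0.0
```

```bash
python3 -c "
from h import *
delta(-110,68,100)
a=ctrl.snapshot('top');cv2.imwrite('pics/top3.png',cv2.resize(a[190:310,250:420],None,fx=4.7,fy=4.7,interpolation=2))"
```

```text
pos [ 524.9 -122.6  194.2] board [-41.8 -51. ] tip z 121.2 yaw err 0.0007 F [-0.3 -0.5 -0.9] w 21.9 t 7.05
delta tool [ -68.1 -119.    21.2]
```

View pics/top3.png

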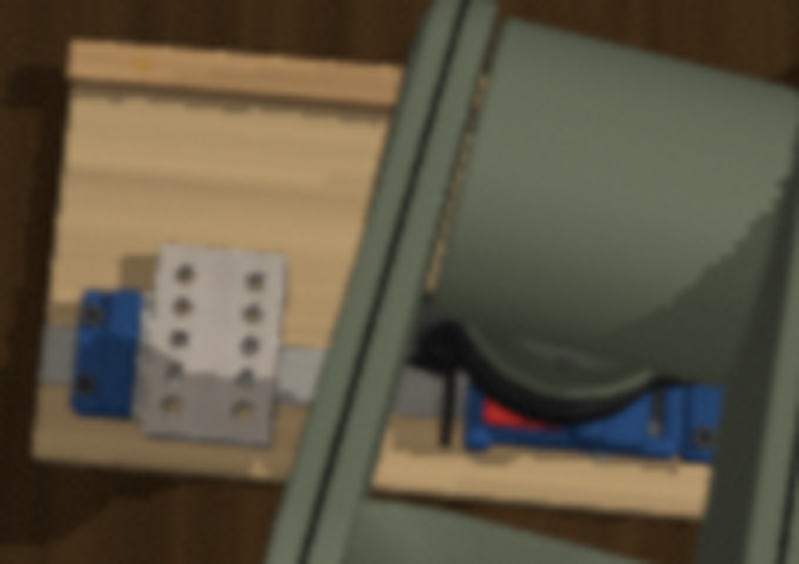

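The jaw sits against the end stop and the block has not moved, so its front end is at board x ≈ -72. Next, go in front of the block.

send_rows(
  deltas=[
    {"translation": [-17,-28,0],"twist": 0,"gripper": 22},
    {"translation": [-17,-28,0],"twist": 0,"gripper": 22},
    {"translation": [-17,-28,0],"twist": 0,"gripper": 22},
    {"translation": [-17,-28,0],"twist": 0,"gripper": 22},
    {"translation": [0,0,0],"twist": 0,"gripper": 22},
    {"translation": [0,0,30],"twist": 0,"gripper": 22},
    {"translation": [0,0,30],"twist": 0,"gripper": 22},
    {"translation": [0,0,20],"twist": 0,"gripper": 22},
    {"translation": [0,0,10],"twist": 0,"gripper": 22},
    {"translation": [0,0,0],"twist": 0,"gripper": 22},
    {"translation": [0,0,0],"twist": 0,"gripper": 22},
  ],
)

```text
t: 8.2
eef_pos: [465.3, -6.5, 104.5]
tcp_rot: [0.0, 0.999, -0.034, 0.0]
force: [0.3, -0.3, 0.4]
gripper_width: 22.1
gripper_force: 0.0
```

```bash
python3 -c "
from h import *
delta(-83,63,31)"
```

```text
pos [465.3  -6.5 104.5] board [-109.2   60.8] tip z 31.5 yaw err 0.0005 F [ 0.3 -0.3  0.4] w 22.1 t 8.2
delta tool [26.3 -2.2  0.5]
```

send_rows(
  deltas=[
    {"translation": [10,-2,0],"twist": 0,"gripper": 22},
    {"translation": [8,0,0],"twist": 0,"gripper": 22},
    {"translation": [4,0,0],"twist": 0,"gripper": 22},
    {"translation": [4,0,0],"twist": 0,"gripper": 22},
    {"translation": [4,0,0],"twist": 0,"gripper": 22},
    {"translation": [4,0,0],"twist": 0,"gripper": 22},
    {"translation": [4,0,0],"twist": 0,"gripper": 22},
    {"translation": [4,0,0],"twist": 0,"gripper": 22},
    {"translation": [4,0,0],"twist": 0,"gripper": 22},
  ],
)

```text
t: 9.1
eef_pos: [506.9, -7.7, 103.6]
tcp_rot: [0.001, 0.999, -0.033, -0.005]
force: [-8.7, -3.0, 5.5]
gripper_width: 21.8
gripper_force: 4.5
```

```bash
python3 -c "
from h import *
delta(-19,63,31)"
```

```text
pos [506.9  -7.7 103.6] board [-67.6  62.4] tip z 30.6 yaw err 0.0013 F [-8.7 -3.   5.5] w 21.8 t 9.1
delta tool [48.6 -0.5 -0.9]
```

send_rows(
  deltas=[
    {"translation": [4,0,0],"twist": 0,"gripper": 22},
    {"translation": [4,0,0],"twist": 0,"gripper": 22},
    {"translation": [4,0,0],"twist": 0,"gripper": 22},
    {"translation": [4,0,0],"twist": 0,"gripper": 22},
    {"translation": [4,0,0],"twist": 0,"gripper": 22},
    {"translation": [4,0,0],"twist": 0,"gripper": 22},
    {"translation": [4,0,0],"twist": 0,"gripper": 22},
    {"translation": [4,0,0],"twist": 0,"gripper": 22},
    {"translation": [4,0,0],"twist": 0,"gripper": 22},
    {"translation": [4,0,0],"twist": 0,"gripper": 22},
    {"translation": [2,0,0],"twist": 0,"gripper": 22},
    {"translation": [0,0,0],"twist": 0,"gripper": 22},
  ],
)

```text
t: 10.3
eef_pos: [551.1, -10.2, 103.7]
tcp_rot: [0.0, 0.999, -0.034, -0.002]
force: [-2.3, -1.1, -1.4]
gripper_width: 22.2
gripper_force: 1.2
```

```bash
python3 -c "
from h import *
delta(-19,63,31)"
```

```text
pos [551.1 -10.2 103.7] board [-23.3  62.9] tip z 30.7 yaw err 0.0009 F [-2.3 -1.1 -1.4] w 22.2 t 10.3
delta tool [ 4.3 -0.  -0.3]
```

Advance in small steps until the force rises at the rail.

send_rows(
  deltas=[
    {"translation": [2,0,0],"twist": 0,"gripper": 22},
    {"translation": [2,0,0],"twist": 0,"gripper": 22},
    {"translation": [0,0,0],"twist": 0,"gripper": 22},
  ],
)

```text
t: 10.6
eef_pos: [557.0, -10.3, 104.2]
tcp_rot: [0.0, 0.999, -0.034, 0.0]
force: [-1.9, 1.2, -2.2]
gripper_width: 21.8
gripper_force: 0.9
```

send_rows(
  deltas=[
    {"translation": [2,0,0],"twist": 0,"gripper": 22},
    {"translation": [0,0,0],"twist": 0,"gripper": 22},
    {"translation": [0,0,0],"twist": 0,"gripper": 22},
  ],
)

```text
t: 10.9
eef_pos: [557.8, -10.4, 104.3]
tcp_rot: [-0.0, 0.999, -0.034, -0.001]
force: [-5.4, 0.5, -0.2]
gripper_width: 22.1
gripper_force: 2.6
```

send_rows(
  deltas=[
    {"translation": [2,0,0],"twist": 0,"gripper": 22},
    {"translation": [0,0,0],"twist": 0,"gripper": 22},
    {"translation": [0,0,0],"twist": 0,"gripper": 22},
  ],
)

```text
t: 11.2
eef_pos: [558.1, -10.4, 104.3]
tcp_rot: [-0.0, 0.999, -0.034, -0.003]
force: [-10.0, 0.5, 4.9]
gripper_width: 22.1
gripper_force: 4.7
```

send_rows(
  deltas=[
    {"translation": [2,0,0],"twist": 0,"gripper": 22},
    {"translation": [0,0,0],"twist": 0,"gripper": 22},
    {"translation": [0,0,0],"twist": 0,"gripper": 22},
  ],
)

```text
t: 11.5
eef_pos: [558.4, -10.4, 104.3]
tcp_rot: [-0.0, 0.999, -0.034, -0.006]
force: [-13.8, 0.1, 8.4]
gripper_width: 22.2
gripper_force: 6.9
```

Movement has stopped while the force climbs to 14 N, so the block is against the rail. Back off, rise, swing clear and look.

send_rows(
  deltas=[
    {"translation": [-10,0,0],"twist": 0,"gripper": 22},
    {"translation": [-20,0,0],"twist": 0,"gripper": 22},
    {"translation": [0,0,-30],"twist": 0,"gripper": 22},
    {"translation": [0,0,-40],"twist": 0,"gripper": 22},
    {"translation": [0,0,-40],"twist": 0,"gripper": 22},
    {"translation": [-35,0,0],"twist": 0,"gripper": 22},
    {"translation": [-35,0,0],"twist": 0,"gripper": 22},
    {"translation": [-35,0,0],"twist": 0,"gripper": 22},
    {"translation": [-20,0,0],"twist": 0,"gripper": 22},
    {"translation": [0,0,0],"twist": 0,"gripper": 22},
    {"translation": [0,0,0],"twist": 0,"gripper": 22},
  ],
)

```text
t: 12.6
eef_pos: [409.6, -0.4, 215.3]
tcp_rot: [0.0, 0.999, -0.034, 0.002]
force: [0.3, 0.1, -1.2]
gripper_width: 21.8
gripper_force: 0.0
```

```bash
python3 -c "
from h import *
delta(-19,63,31)
a=ctrl.snapshot('top');cv2.imwrite('pics/top4.png',cv2.resize(a[190:310,250:420],None,fx=4.7,fy=4.7,interpolation=2))"
```

```text
pos [ 4.096e+02 -4.000e-01  2.153e+02] board [-165.2   63.1] tip z 142.3 yaw err 0.0008 F [ 0.3  0.1 -1.2] w 21.8 t 12.6
delta tool [145.6   0.3 112. ]
```

View pics/top4.png

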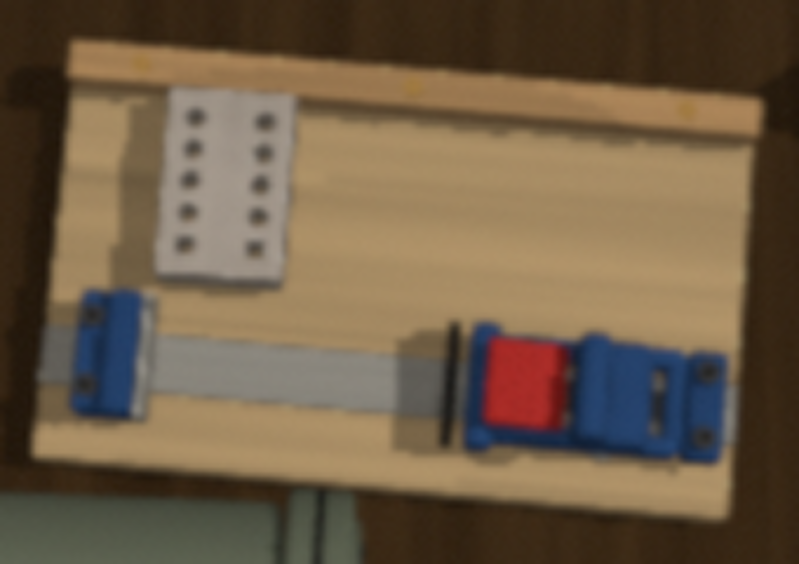

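The block's back end is against the rail at crop (170–297, 90). The sliding jaw touches the end stop at crop x ≈ 685, the lever is released, and the arm is clear.

```bash
python3 -c "
from bench import ctrl
print(ctrl.job_done())"
```

```text
the job is handed in; nothing more can be done
None
```

The job is handed in with no verdict returned: in the last picture the jaw is fully back with its lever up, the block rests flat against the back rail, and the arm is clear.

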